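# Index the vessel carousel and close its lid snug

## Robot

A 6-joint arm with a two-finger parallel gripper is mounted at the origin on the work surface. World frame = base frame: x ahead of the robot, y to its left, z up, the work surface at z = 0. Lengths are in m, angles in degrees, forces in N, time in s.
With the tool pointing down it reaches from about 0.375 to 0.9 m from the base axis. Payload 3.1 kg.
Tool frame: the origin (TCP) lies between the finger pads; the fingertips stand bot.tip_extent ahead of it and the grasp point (between the pads) lies 2 mm behind it (bot.tip_extent is the distance from the TCP to the fingertips, in m); z points along the fingers, y is the direction in which the jaws open and shut (so a half turn about z gives the same grasp; the last joint's range is limited). The gripper opens to 87 mm and grips with 3 to 60 N. Pads are 19 mm wide; open, the fingers measure 117 mm over their backs; the gripper's body (75 mm by 190 mm) begins 51 mm behind the grasp point.
Start: joints at [63.913, 30.224, 82.088, -0, 67.689, -10.227], TCP at [0.171, 0.601, 0.24] pointing down, gripper open.
Joint ranges: [-176.69, 176.69], [-43.24, 126.21], [12.49, 139.97], [-82, 262], [0, 151.66], [-163.58, 163.58]. Speed limits (degrees/s): [159.86, 159.86, 180, 180, 180, 180].

## Interface

Orientations are given as a 3x3 rotation matrix whose columns are the frame's x, y, z axes.
In Python, from rig import bot, imaging, recognise, masks_of, mark_of gives the robot as it stands.
- The arm moves only by the tool send_rows, never from a script. Its argument "plan" is a list that holds one entry, the list of rows, each a list of 5 numbers: the shift along the world's x, y, z normalised to -1 to 1, where 1 is 0.03 m, then the turn about the world's z normalised to -1 to 1, where 1 is 0.1 rad, then the closure, from -1 (fully open) to 1 (shut). A call has 1 to 20 rows; each row shifts and turns the commanded pose from where the row before left it; what a row does not reach is not made up. A row lasts 1/10 s, in which the tool goes at most 50 mm and 8.59 degrees, less where a joint would pass 70% of its speed; a pose out of reach is approached as far as the arm can. A call with a number of a shift or a turn outside -1 to 1 is refused whole. A call with a gripper value outside its range is refused whole. The fingers move at their own pace and stop on an object; the grip force is fixed at half the most. Time passes only in rows, so rows that do not move let the fingers close. It gives the time, the measured TCP pose, the force and the opening at its end, in the units of the state.
- bot.read_state(): the state, without advancing time (a new reading comes with each control period).
- imaging.capture(name): name is "scene" or "top" or "wrist"; returns a dict with "img" (420x560x3 uint8, blue, green, red), "mtx" (3x3 intrinsics, pixels), "distortion" ([k1, k2, p1, p2, k3] as OpenCV has them; the pictures are not rectified), "pose" (4x4, takes a point from camera to world coordinates); the wrist camera has in their place "T_tool_cam" (4x4, takes a point from camera to tool coordinates, whose origin is the TCP and whose axes are the flange's). Camera axes: x right, y down, z forward; pixel columns grow to the right and rows downward; lengths in m; the calibration is good to about 2 mm. A picture is of the moment at which its call begins: read the wrist's pose just before it. There is no depth.
- bot.hand_in(): hands the job in, once; it reports no verdict.
Trained networks look in the newest picture that a camera, given by its name, has taken for a name from the list of things; names that differ only in an ending like _2 or _b are one class to them, and where a whole thing is asked for, a point or a joint stands for the part that bears it (a point fixed in the world has none). Each returns a list of dicts, best first, with "conf" (0 to 1); they miss things now and then, are a little off and sometimes report something else, mostly with a low value. They report only what shows in the picture. A call takes as long as a camera call.
- recognise(camera, target): "at" ([x, y, z] in m, in world coordinates, good to about 4 mm: the middle of the surface that is visible of it).
- masks_of(camera, target): "region" (420x560 bool, what is visible of it).
- mark_of(camera, target): "at" ([x, y, z] in m, in world coordinates, good to about 4 mm: a listed point, or the origin of a listed thing).
The state is a dict: "time_s": time; "joint_positions": joint angles; "qvel": joint speeds; "tau": joint torques, N m; "position": TCP position; "tcp_rot": TCP orientation; "force": force on the tool from outside, world axes, zero at the start; "moment": the same for the moment, N m; "opening": opening from 0.0 (shut) to 1.0 (fully open).
Only numpy, scipy, OpenCV 4.12 (cv2) and the standard library are available. Lean on these libraries where they do the work, as an engineer would, in place of code of your own. Each camera call takes 0.05 s, during which the arm holds its last target.

## Task

Turn the crank two full turns clockwise so that the carousel brings the vessel with the yellow-barred lid out from under the check head to the capping place facing the robot. Then, with the vessel standing there, push the lid's yellow crossbar round clockwise until the lid is snug, that is until it takes about twice the effort it took while running free, and stop there without overtightening. Let go, and leave the other things on the bench where they are.

Things in the scene. Friction and masses are not known exactly. Their poses are not given: they have to be found in the camera images.
- indexer: fixed indexing carousel on an aluminium plate, 12 mm thick, about 370 x 530 mm. Origin on the bench under the turntable's axis, z up; -x points to the capping place, facing the robot. The turntable (300 mm across, top 47 mm above the bench) carries three steel vessels 68 mm wide, 120 degrees apart, 100 mm from its axis; the two with black lid bars are already closed
- head_tip (a point): underside (200 mm above the bench) of the fixed white check head, 48 mm wide, that hangs over the yellow-barred vessel at the start, at the carousel's far left seen from the robot. It hangs from a fixed steel column 274 mm high, 95 mm further out from the turntable's axis
- crank (a joint): angle of the crank (rad), 0 at the start, growing clockwise seen from above; one full turn is 6.283. The crank sits on the grey gearbox (top 91 mm) beside the turntable and turns the turntable counter-clockwise through a worm gear 6:1 that holds when let go. Effort about 0.33 N m, 7 N at the knob
- crank_axis (a point): point on the crank's upright turning axis, at the height of the middle of the knob (135 mm above the bench)
- crank_knob (a point): centre of the crank's upright black knob, 24 mm in diameter, 44 mm tall (113 to 157 mm above the bench), 50 mm from the crank's axis; the knob spins freely about its own axis, so it can be held without turning the hand. The crank arm under it lies at 103 to 111 mm
- carousel (a joint): angle of the turntable (rad), 0 at the start, growing counter-clockwise seen from above; 2.094 (120 degrees) brings the vessel with the yellow bar to the capping place
- capping_place (a point): fixed point at the capping place, on the axis of a vessel that stands there, at the height of the middle of a closed lid's bar
- lid (a joint): turn of the loose lid (rad), growing clockwise from above (closing). Starts between -2.4 and -1.2. Up to 0 it runs against thread friction of about 0.22 N m; beyond 0 the gasket adds 1.0 N m per rad, so near 0.2 the effort has doubled. Snug is 0.10 to 0.40; beyond 0.40 the gasket is crushed. Released, it stays, or slips back to about 0.2. It sinks 1.9 mm per rad
- lid_hub (a point): on the axis of the loose round steel lid (72 mm wide, copper band), at half height of its yellow crossbar: a straight bar 110 mm long, 12 mm wide, 20 mm high, centred on the axis, 1 mm above the lid, its arms reaching 19 mm past the lid's edge. This point is 138 mm above the bench when closed, up to 5 mm more when loose. x axis along the bar
- bar_end (a point): end of one arm of the yellow crossbar, 55 mm from the lid's axis, half height of the bar
- amber_vial_mid (a point): bystander: small amber glass jar with black cap, 40 mm wide, 70 mm high, standing on the carousel's base plate; point on its axis, at half height
- fitting_mid (a point): bystander: turned steel pipe fitting, 36 mm wide, 48 mm high, standing on the carousel's base plate; point on its axis, at half height
- glass_jar_mid (a point): bystander: clear glass jar with red lid, 84 mm wide, 100 mm high; point on its axis, at half height
- beaker_mid (a point): bystander: open glass beaker, 76 mm wide, 90 mm high; point on its axis, at half height
- probe_case_mid (a point): bystander: flat black case, 90 x 150 mm, 35 mm high; point on its axis, at half height
- solvent_bottle_mid (a point): bystander: amber bottle with blue cap, 60 mm wide, 150 mm high; point on its axis, at half height
- wrench: bystander: steel wrench lying flat on the bench, 180 mm long along x

How it is judged:
By the outcome, as a careful person would: the job done as asked, in the order asked, and still so for the second after the job is handed in, with the robot touching nothing.
It also fails if it takes over 72 s, if anything falls off the work surface, if the arm or the gripper's body presses on something with over 40 N, if the wrist force passes 120 N, or if a joint passes its speed limit or range.

## Working session

There is one attempt and no reset: what is moved stays moved. The work goes in short steps, Python scripts to look and compute and a tool call to move; the robot and the scene stay as the last step left them, time stands still between calls to the robot, and variables do not carry over. Pictures are saved under pics/ and viewed, and the job is handed in when it is done.

Besides the shell and the picture viewer there is one more tool, called after "Request:" in YAML: its name, and indented under it one key for each argument. send_rows: Moves the arm, as the interface text tells. Its arguments: {"type":"object","properties":{"plan":{"type":"array"}},"required":["plan"]}

```bash
mkdir -p pics; ls
python3 - <<'E'
from rig import bot, imaging, recognise, masks_of, mark_of
import cv2, numpy as np
s=bot.read_state(); print(s, bot.tip_extent)
for c in ["scene","top"]:
    r=imaging.capture(c); cv2.imwrite(f"pics/{c}0.png",r["img"])
    print(c,r["mtx"].tolist(),np.round(r["pose"],3).tolist())
    for n in ["indexer","head_tip","crank_axis","crank_knob","capping_place","lid_hub","bar_end","amber_vial_mid","fitting_mid","glass_jar_mid","beaker_mid","probe_case_mid","solvent_bottle_mid","wrench"]:
        m=mark_of(c,n); print(c,n,[(np.round(q["at"],3).tolist(),round(q["conf"],2)) for q in m[:2]])
print(bot.read_state()["time_s"])
E
```

```text
pics
{'time_s': 0.0, 'joint_positions': array([ 6.39131463e+01,  3.02782924e+01,  8.21580488e+01, -1.84461403e-03,
        6.76893225e+01, -1.02278877e+01]), 'qvel': array([-0.05643247,  0.052737  , -0.023748  ,  0.04443367, -0.00043931,
        0.00974546]), 'tau': array([-3.10148152e-04, -4.40039027e+01, -1.76599056e+01,  6.33459887e-02,
        5.81306848e-02, -1.66247028e-04]), 'position': array([0.17046114, 0.60056296, 0.2385696 ]), 'tcp_rot': array([[-9.61940446e-01,  2.73257568e-01, -9.37690755e-04],
       [ 2.73258940e-01,  9.61938470e-01, -1.98291017e-03],
       [ 3.60155600e-04, -2.16367387e-03, -9.99997594e-01]]), 'force': array([ 0.60369556, -1.03872105, -0.35569268]), 'moment': array([-0.00308922, -0.00155232,  0.01837921]), 'opening': 1.0049331786504585} 0.017
scene [[464.7038587378391, 0.0, 271.52746042282286], [0.0, 464.7038587378391, 212.0745815279066], [0.0, 0.0, 1.0]] [[0.362, 0.716, -0.596, 1.307], [0.932, -0.282, 0.227, -0.286], [-0.006, -0.638, -0.77, 1.142], [0.0, 0.0, 0.0, 1.0]]
scene indexer [([0.581, 0.119, -0.0], 0.75)]
scene head_tip [([0.643, 0.192, 0.2
[... 1157 characters left out ...]
nk_axis [([0.503, -0.127, 0.136], 0.69), ([0.637, -0.098, 0.049], 0.46)]
top crank_knob [([0.538, -0.163, 0.134], 0.71)]
top capping_place [([0.483, 0.117, 0.138], 0.71)]
top lid_hub [([0.641, 0.189, 0.143], 0.7)]
top bar_end [([0.624, 0.245, 0.141], 0.83), ([0.575, 0.483, 0.075], 0.67)]
top amber_vial_mid [([0.634, -0.096, 0.05], 0.54)]
top fitting_mid [([0.622, -0.172, 0.038], 0.66)]
top glass_jar_mid [([0.656, -0.425, 0.052], 0.57)]
top beaker_mid [([0.486, -0.438, 0.047], 0.93)]
top probe_case_mid [([0.421, 0.456, 0.011], 0.89), ([0.577, 0.483, 0.073], 0.29)]
top solvent_bottle_mid [([0.577, 0.484, 0.076], 0.95), ([0.623, -0.17, 0.039], 0.23)]
top wrench [([0.298, 0.148, 0.0], 0.65)]
1.5
```

View pics/scene0.png

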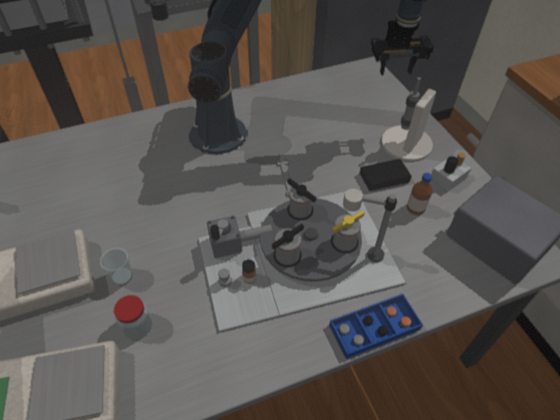

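View pics/top0.png

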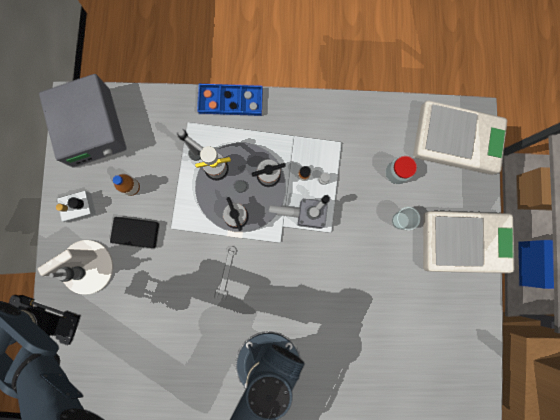

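The pictures agree with the network's points. The yellow-barred vessel is under the head at (208,155) in the top view. The knob is at (325,200), and a black-barred vessel stands at the capping place at (235,213). I'll move above the knob, first going clear of the stand at (75,265).

Request:
send_rows:
  plan:
    - [[0,-0.75,0.25,0,-1],[0,-0.75,0.25,0,-1],[0,-0.75,0.25,0,-1],[0,-0.75,0.25,0,-1],[0,-0.75,0.25,0,-1],[0,-0.75,0.25,0,-1],[0,-0.75,0.25,0,-1],[0,-0.75,0.25,0,-1],[0.75,-0.75,0,0,-1],[0.75,-0.75,0,0,-1],[0.75,-0.75,0,0,-1],[0.75,-0.75,0,0,-1],[0.75,-0.75,0,0,-1],[0.75,-0.75,0,0,-1],[0.75,-0.75,0,0,-1]]

```text
time_s: 3.0
position: [0.3291, 0.2627, 0.2998]
tcp_rot: [[-0.962, 0.273, 0.001], [0.273, 0.962, 0.0], [-0.001, 0.001, -1.0]]
force: [0.5, 0.8, 0.6]
opening: 0.999
```

Request:
send_rows:
  plan:
    - [[0.4,-0.85,0,0,-1],[0.4,-0.85,0,0,-1],[0.4,-0.85,0,0,-1],[0.4,-0.85,0,0,-1],[0.4,-0.85,0,0,-1],[0.4,-0.85,0,0,-1],[0.4,-0.85,0,0,-1],[0.4,-0.85,0,0,-1],[0.4,-0.85,0,0,-1],[0.4,-0.85,0,0,-1],[0.4,-0.85,0,0,-1],[0.4,-0.85,0,0,-1],[0.4,-0.85,0,0,-1],[0.4,-0.85,0,0,-1],[0.4,-0.85,0,0,-1],[0.4,-0.85,0,0,-1],[0,0,0,0,-1]]

```text
time_s: 4.7
position: [0.5221, -0.1477, 0.2996]
tcp_rot: [[-0.961, 0.276, 0.002], [0.276, 0.961, -0.002], [-0.003, -0.002, -1.0]]
force: [-0.5, 0.2, -0.3]
opening: 1.003
```

Run:
```python
from rig import bot, imaging, recognise, masks_of, mark_of
import cv2, numpy as np
s=bot.read_state(); print(s["position"])
r=imaging.capture("wrist"); cv2.imwrite("pics/w1.png",r["img"]); print(r["mtx"].tolist(),r["distortion"],np.round(r["T_tool_cam"],4).tolist())
np.savez("w1.npz",mtx=r["mtx"],d=r["distortion"],T=r["T_tool_cam"],p=s["position"],R=s["tcp_rot"])
for n in ["crank_axis","crank_knob"]:
    m=mark_of("wrist",n); print(n,[(np.round(q["at"],4).tolist(),round(q["conf"],2)) for q in m[:3]])
```

```text
[ 0.52210721 -0.14773772  0.29961993]
[[305.05575551920055, 0.0, 280.21493148567083], [0.0, 305.05575551920055, 213.07868092984242], [0.0, 0.0, 1.0]] [-0.06333607  0.          0.          0.          0.        ] [[0.0008, -0.9698, -0.2439, 0.067], [1.0, 0.0008, 0.0001, 0.0015], [0.0001, -0.2439, 0.9698, -0.1452], [0.0, 0.0, 0.0, 1.0]]
crank_axis [([0.4963, -0.1267, 0.1379], 0.87)]
crank_knob [([0.5365, -0.158, 0.1354], 0.88)]
```

View pics/w1.png

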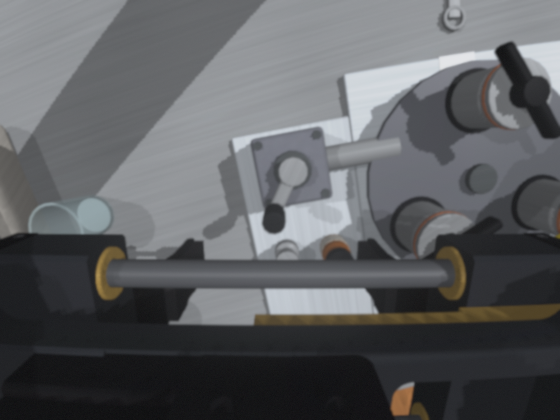

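```bash
cat > h.py <<'E'
import numpy as np, cv2
def ray(px,mtx,d,P,z):
    n=cv2.undistortPoints(np.array([[px]],float),mtx,d)[0,0]
    v=P[:3,:3]@np.array([n[0],n[1],1.]); o=P[:3,3]
    return o+v*(z-o[2])/v[2]
E
python3 - <<'E'
from h import *
f=np.load("w1.npz"); T=np.eye(4);T[:3,:3]=f["R"];T[:3,3]=f["p"];P=T@f["T"]
print(ray((274,214),f["mtx"],f["d"],P,.157),ray((293,171),f["mtx"],f["d"],P,.113))
im=cv2.imread("pics/w1.png")[110:270,200:360]; cv2.imwrite("pics/w1c.png",cv2.resize(im,None,fx=3.7,fy=3.7,interpolation=cv2.INTER_CUBIC))
E
```

```text
[ 0.52724438 -0.15419879  0.157     ] [ 0.49728769 -0.1249669   0.113     ]
```

View pics/w1c.png

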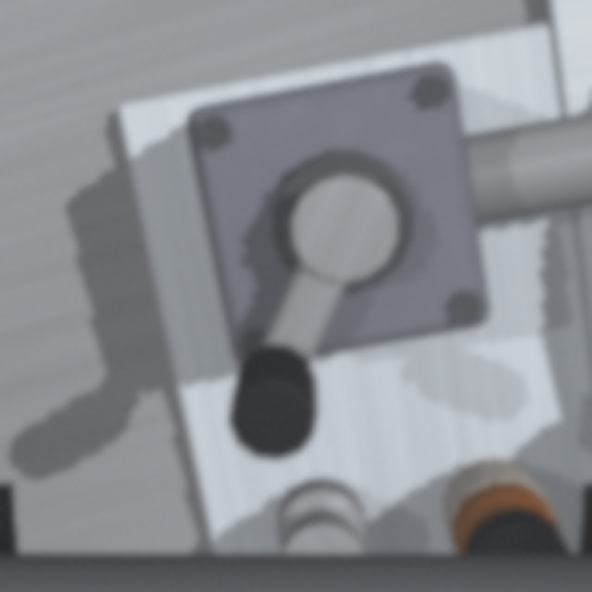

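Run:
```python
from h import *
f=np.load("w1.npz"); T=np.eye(4);T[:3,:3]=f["R"];T[:3,3]=f["p"];P=T@f["T"]
k=ray((274.1,221.6),f["mtx"],f["d"],P,.157);
for z in(.111,.115):
  a=ray((200+347/3.7,110+229/3.7),f["mtx"],f["d"],P,z); print(k,a,np.linalg.norm((k-a)[:2]))
```

```text
[ 0.53465506 -0.15626024  0.157     ] [ 0.49869954 -0.12438727  0.111     ] 0.048048786780115135
[ 0.53465506 -0.15626024  0.157     ] [ 0.49820876 -0.12442465  0.115     ] 0.04839253387981735
```

Request:
send_rows:
  plan:
    - [[0.23,-0.17,0,0,-1],[0.23,-0.17,0,0,-1],[0,0,-0.7,0,-1],[0,0,-0.7,0,-1],[0,0,-0.7,0,-1],[0,0,-0.7,0,-1],[0,0,-0.7,0,-1],[0,0,-0.7,0,-1],[0,0,-0.7,0,-1],[0,0,-0.43,0,-1],[0,0,0,0,0],[0,0,0,0,0.5],[0,0,0,0,1],[0,0,0,0,1],[0,0,0,0,1],[0,0,0,0,1],[0,0,0,0,1],[0,0,0,0,1]]

```text
time_s: 6.65
position: [0.534, -0.1549, 0.1398]
tcp_rot: [[-0.962, 0.273, 0.0], [0.273, 0.962, -0.001], [-0.0, -0.001, -1.0]]
force: [-2.4, -7.9, 0.6]
opening: 0.353
```

Run:
```python
from rig import bot, imaging, recognise, masks_of, mark_of
import cv2, numpy as np
s=bot.read_state(); print(s["position"],s["force"],s["moment"],s["opening"])
r=imaging.capture("wrist"); cv2.imwrite("pics/w2.png",r["img"])
```

```text
[ 0.53403077 -0.15487077  0.13978444] [-2.39838407 -7.93333083  0.56506977] [-1.50961345  0.51485235 -0.01862676] 0.35317752272199204
```

View pics/w2.png

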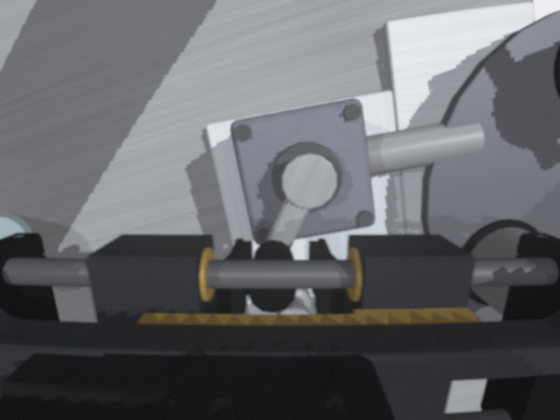

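Request:
send_rows:
  plan:
    - [[0,0,0,0,1],[0,0,0,0,1],[0,0,0,0,1],[0,0,0,0,1]]

```text
time_s: 7.1
position: [0.5343, -0.1565, 0.1398]
tcp_rot: [[-0.962, 0.273, 0.001], [0.273, 0.962, -0.003], [-0.002, -0.003, -1.0]]
force: [-1.0, -6.0, -0.7]
opening: 0.267
```

```bash
cat > circ.py <<'E'
import numpy as np,sys
# args: x y (cmd start) cx cy a_to step
x,y,cx,cy,tot,step=map(float,sys.argv[1:7]); r=.05
a0=np.arctan2(y-cy,x-cx); n=int(round(tot/step)); out=[]
p=np.array([x,y])
for i in range(1,n+1):
    a=a0-np.radians(step*i); q=np.array([cx+r*np.cos(a),cy+r*np.sin(a)])
    d=np.round((q-p)/.03,2); p=p+d*.03; out.append([float(d[0]),float(d[1]),0,0,1])
print(str(out)); print(p, np.degrees(a0), np.degrees(a))
E
python3 circ.py .5359 -.1579 .497 -.126 60 12
```

```text
[[-0.26, -0.24, 0, 0, 1], [-0.29, -0.19, 0, 0, 1], [-0.33, -0.12, 0, 0, 1], [-0.34, -0.05, 0, 0, 1], [-0.35, 0.02, 0, 0, 1]]
[ 0.4888 -0.1753] -39.35351400163731 -99.35351400163731
```

Request:
send_rows:
  plan:
    - [[-0.26,-0.24,0,0,1],[-0.29,-0.19,0,0,1],[-0.33,-0.12,0,0,1],[-0.34,-0.05,0,0,1],[-0.35,0.02,0,0,1],[0,0,0,0,1]]

```text
time_s: 7.7
position: [0.4888, -0.1759, 0.1399]
tcp_rot: [[-0.962, 0.273, 0.005], [0.272, 0.962, -0.007], [-0.007, -0.006, -1.0]]
force: [1.2, -10.5, -5.5]
opening: 0.263
```

```bash
python3 circ.py .4888 -.1753 .497 -.1262 72 12
```

```text
[[-0.34, 0.09, 0, 0, 1], [-0.31, 0.16, 0, 0, 1], [-0.27, 0.22, 0, 0, 1], [-0.21, 0.27, 0, 0, 1], [-0.16, 0.31, 0, 0, 1], [-0.08, 0.34, 0, 0, 1]]
[ 0.4477 -0.1336] -99.48124419528786 -171.48124419528784
```

Request:
send_rows:
  plan:
    - [[-0.34,0.09,0,0,1],[-0.31,0.16,0,0,1],[-0.27,0.22,0,0,1],[-0.21,0.27,0,0,1],[-0.16,0.31,0,0,1],[-0.08,0.34,0,0,1]]

```text
time_s: 8.3
position: [0.4449, -0.1324, 0.1398]
tcp_rot: [[-0.962, 0.272, -0.001], [0.272, 0.962, -0.004], [0.0, -0.004, -1.0]]
force: [-3.1, -7.7, -1.1]
opening: 0.268
```

```bash
python3 - <<'E'
from rig import bot,imaging
import cv2
s=bot.read_state(); print(s["position"],s["force"],s["moment"])
r=imaging.capture("wrist"); cv2.imwrite("pics/w3.png",r["img"])
E
python3 circ.py .4477 -.1336 .497 -.1262 180 12
```

```text
[ 0.44486763 -0.13242298  0.13979859] [-3.14050379 -7.66959434 -1.10344296] [-1.28514784  0.47406558 -0.04082453]
[[-0.02, 0.35, 0, 0, 1], [0.06, 0.34, 0, 0, 1], [0.12, 0.33, 0, 0, 1], [0.2, 0.29, 0, 0, 1], [0.24, 0.24, 0, 0, 1], [0.3, 0.19, 0, 0, 1], [0.33, 0.12, 0, 0, 1], [0.34, 0.05, 0, 0, 1], [0.35, -0.02, 0, 0, 1], [0.33, -0.09, 0, 0, 1], [0.31, -0.16, 0, 0, 1], [0.27, -0.22, 0, 0, 1], [0.22, -0.28, 0, 0, 1], [0.15, -0.31, 0, 0, 1], [0.09, -0.34, 0, 0, 1]]
[ 0.5464 -0.1189] -171.463551412535 -351.46355141253497
```

View pics/w3.png

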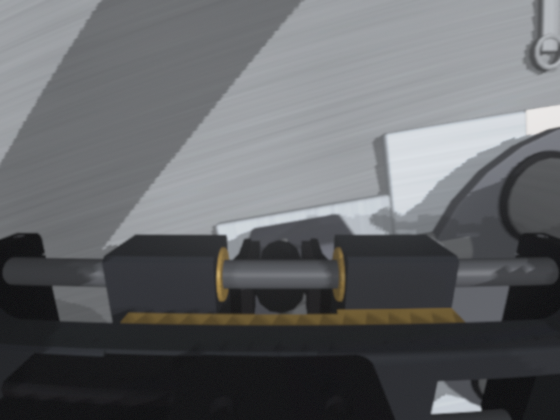

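Request:
send_rows:
  plan:
    - [[-0.02,0.35,0,0,1],[0.06,0.34,0,0,1],[0.12,0.33,0,0,1],[0.2,0.29,0,0,1],[0.24,0.24,0,0,1],[0.3,0.19,0,0,1],[0.33,0.12,0,0,1],[0.34,0.05,0,0,1]]

```text
time_s: 9.15
position: [0.4926, -0.0761, 0.1397]
tcp_rot: [[-0.963, 0.27, -0.002], [0.27, 0.963, -0.006], [0.001, -0.007, -1.0]]
force: [-5.7, -16.0, -0.1]
opening: 0.27
```

Request:
send_rows:
  plan:
    - [[0.35,-0.02,0,0,1],[0.33,-0.09,0,0,1],[0.31,-0.16,0,0,1],[0.27,-0.22,0,0,1],[0.22,-0.28,0,0,1],[0.15,-0.31,0,0,1],[0.09,-0.34,0,0,1]]

```text
time_s: 9.85
position: [0.5426, -0.113, 0.1397]
tcp_rot: [[-0.962, 0.274, -0.004], [0.274, 0.962, 0.006], [0.006, 0.004, -1.0]]
force: [-2.5, 6.8, 6.0]
opening: 0.267
```

```bash
python3 circ.py .5464 -.1189 .497 -.1262 240 12
```

```text
[[0.02, -0.35, 0, 0, 1], [-0.06, -0.34, 0, 0, 1], [-0.13, -0.33, 0, 0, 1], [-0.19, -0.29, 0, 0, 1], [-0.25, -0.24, 0, 0, 1], [-0.3, -0.19, 0, 0, 1], [-0.32, -0.12, 0, 0, 1], [-0.35, -0.05, 0, 0, 1], [-0.34, 0.02, 0, 0, 1], [-0.34, 0.1, 0, 0, 1], [-0.31, 0.16, 0, 0, 1], [-0.27, 0.22, 0, 0, 1], [-0.21, 0.27, 0, 0, 1], [-0.16, 0.32, 0, 0, 1], [-0.09, 0.33, 0, 0, 1], [-0.01, 0.35, 0, 0, 1], [0.06, 0.34, 0, 0, 1], [0.13, 0.33, 0, 0, 1], [0.19, 0.29, 0, 0, 1], [0.25, 0.24, 0, 0, 1]]
[ 0.466  -0.0871] 8.405950761413548 -231.59404923858642
```

```bash
python3 circ.py .5464 -.1189 .4945 -.1275 240 12
```

```text
[[-0.07, -0.36, 0, 0, 1], [-0.05, -0.35, 0, 0, 1], [-0.12, -0.32, 0, 0, 1], [-0.19, -0.3, 0, 0, 1], [-0.24, -0.24, 0, 0, 1], [-0.29, -0.2, 0, 0, 1], [-0.33, -0.12, 0, 0, 1], [-0.34, -0.06, 0, 0, 1], [-0.35, 0.02, 0, 0, 1], [-0.34, 0.08, 0, 0, 1], [-0.31, 0.16, 0, 0, 1], [-0.27, 0.22, 0, 0, 1], [-0.22, 0.27, 0, 0, 1], [-0.16, 0.3, 0, 0, 1], [-0.09, 0.34, 0, 0, 1], [-0.02, 0.35, 0, 0, 1], [0.05, 0.34, 0, 0, 1], [0.12, 0.33, 0, 0, 1], [0.19, 0.29, 0, 0, 1], [0.24, 0.25, 0, 0, 1]]
[ 0.4627 -0.0889] 9.408607430468848 -230.59139256953117
```

Request:
send_rows:
  plan:
    - [[-0.07,-0.36,0,0,1],[-0.05,-0.35,0,0,1],[-0.12,-0.32,0,0,1],[-0.19,-0.3,0,0,1],[-0.24,-0.24,0,0,1],[-0.29,-0.2,0,0,1],[-0.33,-0.12,0,0,1],[-0.34,-0.06,0,0,1],[-0.35,0.02,0,0,1]]

```text
time_s: 10.75
position: [0.4891, -0.1761, 0.1399]
tcp_rot: [[-0.962, 0.274, 0.01], [0.274, 0.962, -0.005], [-0.011, -0.002, -1.0]]
force: [6.8, -2.7, -7.7]
opening: 0.266
```

Request:
send_rows:
  plan:
    - [[-0.34,0.08,0,0,1],[-0.31,0.16,0,0,1],[-0.27,0.22,0,0,1],[-0.22,0.27,0,0,1],[-0.16,0.3,0,0,1],[-0.09,0.34,0,0,1],[-0.02,0.35,0,0,1],[0.05,0.34,0,0,1],[0.12,0.33,0,0,1],[0.19,0.29,0,0,1],[0.24,0.25,0,0,1]]

```text
time_s: 11.85
position: [0.4623, -0.0878, 0.1398]
tcp_rot: [[-0.962, 0.271, 0.003], [0.271, 0.962, -0.005], [-0.004, -0.004, -1.0]]
force: [0.1, -10.1, -5.4]
opening: 0.269
```

```bash
python3 circ.py .4627 -.0889 .4945 -.1275 240 12;python3 - <<'E'
from rig import bot,imaging,mark_of
import cv2,numpy as np
r=imaging.capture("top"); cv2.imwrite("pics/t2.png",r["img"])
for n in["lid_hub","crank_knob","bar_end","capping_place","indexer"]:print(n,[(np.round(q["at"],3).tolist(),round(q["conf"],2)) for q in mark_of("top",n)[:2]])
E
```

```text
[[0.29, 0.19, 0, 0, 1], [0.33, 0.13, 0, 0, 1], [0.34, 0.06, 0, 0, 1], [0.35, -0.02, 0, 0, 1], [0.33, -0.09, 0, 0, 1], [0.32, -0.15, 0, 0, 1], [0.27, -0.22, 0, 0, 1], [0.22, -0.27, 0, 0, 1], [0.16, -0.31, 0, 0, 1], [0.09, -0.33, 0, 0, 1], [0.03, -0.35, 0, 0, 1], [-0.06, -0.34, 0, 0, 1], [-0.12, -0.33, 0, 0, 1], [-0.19, -0.29, 0, 0, 1], [-0.24, -0.25, 0, 0, 1], [-0.29, -0.2, 0, 0, 1], [-0.33, -0.12, 0, 0, 1], [-0.34, -0.06, 0, 0, 1], [-0.35, 0.02, 0, 0, 1], [-0.33, 0.08, 0, 0, 1]]
[ 0.4771 -0.1744] 129.48286402101195 -110.51713597898802
lid_hub [([0.498, 0.165, 0.147], 0.62)]
crank_knob []
bar_end [([0.442, 0.153, 0.141], 0.96)]
capping_place [([0.486, 0.12, 0.136], 0.77)]
indexer [([0.58, 0.11, 0.002], 0.96)]
```

View pics/t2.png

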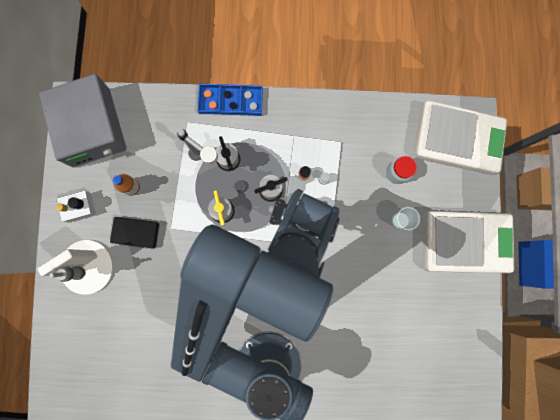

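Request:
send_rows:
  plan:
    - [[0.29,0.19,0,0,1],[0.33,0.13,0,0,1],[0.34,0.06,0,0,1],[0.35,-0.02,0,0,1],[0.33,-0.09,0,0,1],[0.32,-0.15,0,0,1],[0.27,-0.22,0,0,1],[0.22,-0.27,0,0,1],[0.16,-0.31,0,0,1],[0.09,-0.33,0,0,1],[0.03,-0.35,0,0,1],[-0.06,-0.34,0,0,1],[-0.12,-0.33,0,0,1],[0,0,0,0,1]]

```text
time_s: 13.55
position: [0.5397, -0.1473, 0.1399]
tcp_rot: [[-0.961, 0.275, 0.006], [0.275, 0.961, -0.001], [-0.006, 0.001, -1.0]]
force: [5.1, -0.3, -3.7]
opening: 0.268
```

Request:
send_rows:
  plan:
    - [[-0.19,-0.29,0,0,1],[-0.04,-0.05,0,0,1],[0,0,0,0,1]]

```text
time_s: 13.85
position: [0.5335, -0.1574, 0.1399]
tcp_rot: [[-0.961, 0.275, 0.007], [0.275, 0.961, -0.001], [-0.007, 0.001, -1.0]]
force: [6.5, -0.4, -4.3]
opening: 0.267
```

Run:
```python
from rig import bot,imaging,mark_of,masks_of
import cv2,numpy as np
print(bot.read_state()["position"],bot.read_state()["force"])
for c in["top","scene"]:
  r=imaging.capture(c); cv2.imwrite(f"pics/{c}3.png",r["img"]); np.savez(f"{c}3.npz",mtx=r["mtx"],d=r["distortion"],P=r["pose"])
  for n in["lid_hub","bar_end","capping_place","indexer","crank_axis","crank_knob"]:print(c,n,[(np.round(q["at"],4).tolist(),round(q["conf"],2)) for q in mark_of(c,n)[:2]])
for c in["top","scene"]:
  im=cv2.imread(f"pics/{c}3.png"); im=im[120:260,160:350] if c=="top" else im[160:320,190:410]
  cv2.imwrite(f"pics/{c}3c.png",cv2.resize(im,None,fx=3.6,fy=3.6,interpolation=cv2.INTER_CUBIC))
```

```text
[ 0.53348035 -0.15739824  0.1398689 ] [ 6.48014489 -0.38166533 -4.2837565 ]
top lid_hub [([0.4818, 0.1233, 0.1437], 0.61), ([0.4874, -0.4388, 0.0478], 0.58)]
top bar_end []
top capping_place [([0.4847, 0.1234, 0.1356], 0.92)]
top indexer [([0.5806, 0.108, 0.0042], 0.85)]
top crank_axis []
top crank_knob []
scene lid_hub [([0.4826, 0.1229, 0.1432], 0.55)]
scene bar_end [([0.4407, 0.0784, 0.1388], 0.69)]
scene capping_place [([0.4844, 0.1216, 0.1405], 0.74)]
scene indexer [([0.5819, 0.12, -0.0003], 0.9)]
scene crank_axis [([0.4935, -0.1282, 0.1352], 0.67)]
scene crank_knob [([0.5369, -0.158, 0.1355], 0.41)]
```

View pics/top3c.png

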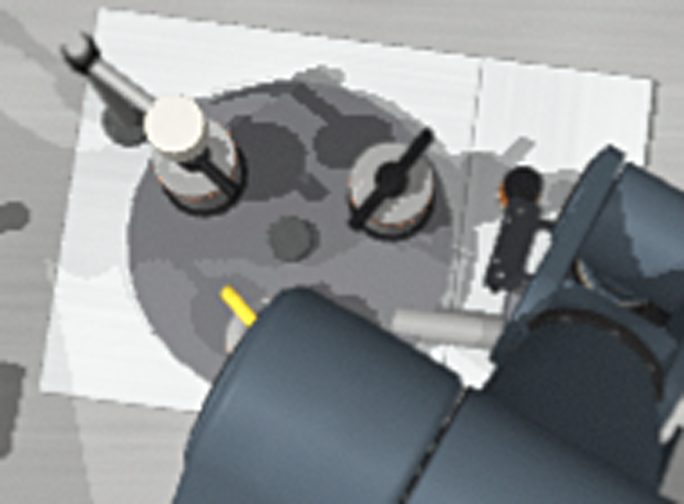

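View pics/scene3c.png

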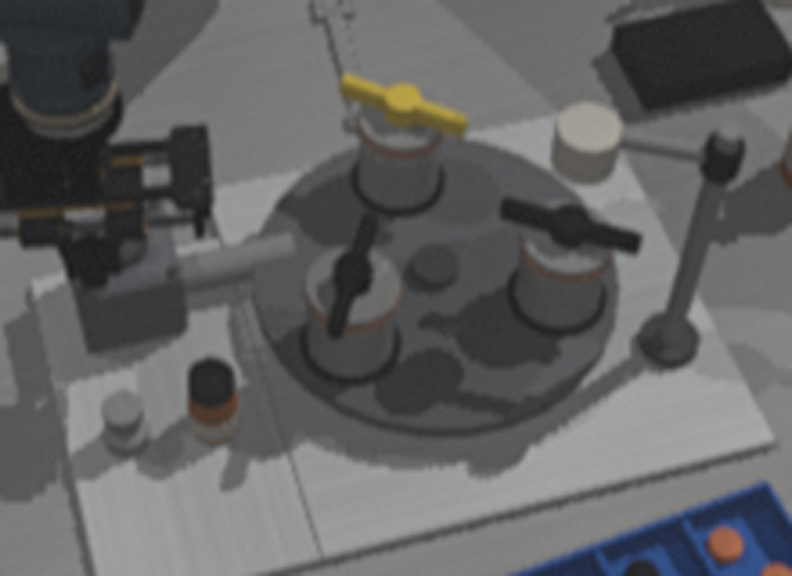

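Run:
```python
import cv2,numpy as np
a=cv2.imread("pics/scene0.png")[180:270,250:370];b=cv2.imread("pics/scene3.png")[180:270,250:370]
f=lambda i:cv2.resize(i,None,fx=3.3,fy=3.3,interpolation=cv2.INTER_CUBIC)
d=np.clip((a.astype(int)-b)*2+128,0,255).astype(np.uint8)
cv2.imwrite("pics/cmp.png",np.vstack([np.hstack([f(a),f(b)]),np.hstack([f(d),f(d)*0])]))
# vessel body base alignment via phase of small patches: vessel bottoms
A=cv2.cvtColor(cv2.imread("pics/scene0.png"),cv2.COLOR_BGR2GRAY);B=cv2.cvtColor(cv2.imread("pics/scene3.png"),cv2.COLOR_BGR2GRAY)
for name,(x0,y0,x1,y1) in {"right base":(330,232,362,252),"left base":(272,248,304,266),"cap base":(286,204,316,220),"column base ref":(365,240,390,266)}.items():
    t=A[y0:y1,x0:x1]; w=B[y0-6:y1+6,x0-6:x1+6]; m=cv2.matchTemplate(w,t,cv2.TM_CCOEFF_NORMED); _,v,_,l=cv2.minMaxLoc(m)
    x,y=l; s=lambda p,c,n:(p-n)/(2*(p+n-2*c)) 
    sx=s(m[y,x-1],m[y,x],m[y,x+1]) if 0<x<12 else 0; sy=s(m[y-1,x],m[y,x],m[y+1,x]) if 0<y<12 else 0
    print(name,round(v,3),x-6+sx,y-6+sy)
```

```text
right base 0.951 -0.044444587 0.5911821
left base 0.705 0.044278968 -0.05184997
cap base 0.974 0.15615517 -0.051480666
column base ref 0.987 -0.05417221 -0.0045983447
```

View pics/cmp.png

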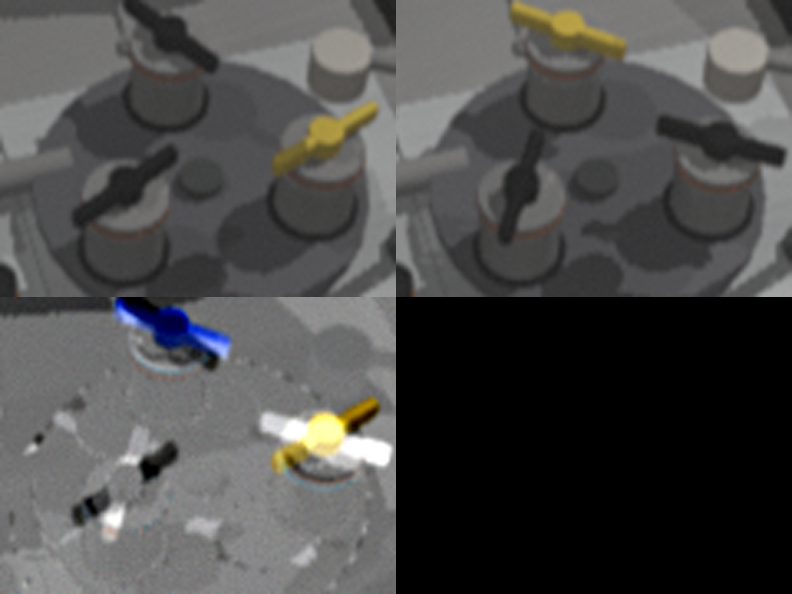

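Compared with the first picture, the vessel bases line up to about 0.2 px, so the carousel has advanced 120°. The knob is also back at its starting angle. I'll release the knob and go up.

Request:
send_rows:
  plan:
    - [[0,0,0,0,0.2],[0,0,0,0,-0.3],[0,0,0,0,-1],[0,0,0,0,-1],[0,0,0,0,-1],[0,0,0,0,-1],[0,0,0,0,-1],[0,0,0,0,-1],[0,0,0.5,0,-1],[0,0,1,0,-1],[0,0,1,0,-1],[0,0,1,0,-1],[0,0,1,0,-1],[0,0,0.8,0,-1],[0,0,0,0,-1]]

```text
time_s: 16.05
position: [0.5324, -0.1575, 0.3024]
tcp_rot: [[-0.962, 0.273, 0.007], [0.273, 0.962, -0.004], [-0.008, -0.002, -1.0]]
force: [0.5, -0.5, 0.5]
opening: 1.001
```

Request:
send_rows:
  plan:
    - [[-0.02,0.77,0,0,-1],[-0.02,0.77,0,0.5,-1],[-0.02,0.77,0,0.5,-1],[-0.02,0.77,0,0.5,-1],[-0.02,0.77,0,0,-1],[-0.02,0.77,0,0,-1],[-0.02,0.77,0,0,-1],[-0.02,0.77,0,0,-1],[-0.02,0.77,0,0,-1],[-0.02,0.77,0,0,-1],[-0.02,0.77,0,0,-1],[-0.02,0.77,0,0,-1],[0,0,0,0,-1]]

```text
time_s: 17.35
position: [0.5221, 0.1228, 0.2972]
tcp_rot: [[-0.992, 0.123, -0.003], [0.123, 0.992, 0.001], [0.003, 0.001, -1.0]]
force: [-0.8, 0.4, 0.0]
opening: 1.002
```

Run:
```python
from rig import bot,imaging,mark_of,masks_of
import cv2,numpy as np
from h import *
s=bot.read_state();print(s["position"],s["moment"],np.degrees(np.arctan2(s["tcp_rot"][1,1],s["tcp_rot"][0,1])))
r=imaging.capture("wrist"); cv2.imwrite("pics/w5.png",r["img"])
T=np.eye(4);T[:3,:3]=s["tcp_rot"];T[:3,3]=s["position"];P=T@r["T_tool_cam"]
np.savez("w5.npz",mtx=r["mtx"],d=r["distortion"],P=P)
for n in["lid_hub","bar_end","capping_place","crank_knob"]:print(n,[(np.round(q["at"],4).tolist(),round(q["conf"],2)) for q in mark_of("wrist",n)[:2]])
h=cv2.cvtColor(r["img"],cv2.COLOR_BGR2HSV); m=((h[...,0]>20)&(h[...,0]<35)&(h[...,1]>130)&(h[...,2]>80)).astype(np.uint8)
n,l,st,c=cv2.connectedComponentsWithStats(m); i=1+np.argmax(st[1:,4]); print(st[i],c[i])
ys,xs=np.where(l==i); rr=cv2.minAreaRect(np.c_[xs,ys].astype(np.float32)); b=cv2.boxPoints(rr); print(b)
for q in b: print(ray(q,r["mtx"],r["distortion"],P,.152))
print(ray(rr[0],r["mtx"],r["distortion"],P,.152))
```

```text
[0.5220827  0.12284077 0.29717781] [-0.0204697   0.00867364  0.01172136] 82.91199017157409
lid_hub [([0.4845, 0.1204, 0.1433], 0.86)]
bar_end [([0.4413, 0.0843, 0.1425], 0.93)]
capping_place [([0.4807, 0.1222, 0.1363], 0.96)]
crank_knob []
[ 227  127   90   78 1714] [271.39323221 165.12718786]
[[221.  136. ]
 [242.  115. ]
 [321.5 194.5]
 [300.5 215.5]]
[0.44808075 0.07820991 0.152     ]
[0.43197074 0.10039204 0.152     ]
[0.51457848 0.16571047 0.152     ]
[0.53295361 0.14326926 0.152     ]
[0.48075141 0.12106471 0.152     ]
```

View pics/w5.png

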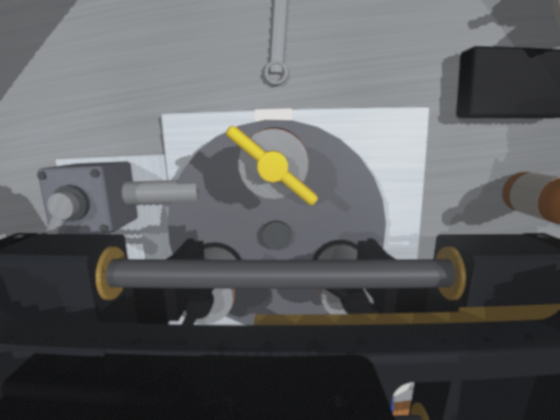

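Request:
send_rows:
  plan:
    - [[-0.65,-0.02,0,0,-1],[-0.65,-0.02,0,0,-1],[0,0,-0.7,0,-1],[0,0,-0.7,0,-1],[0,0,-0.7,0,-1],[0,0,-0.7,0,-1],[0,0,-0.7,0,-1],[0,0,-0.7,0,-1],[0,0,-0.5,0,-1],[0,0,-0.37,0,-1],[0,0,0,0,-1],[0,0,0,0,-1]]

```text
time_s: 18.8
position: [0.4846, 0.1191, 0.1467]
tcp_rot: [[-0.992, 0.127, 0.0], [0.127, 0.992, -0.0], [-0.0, -0.0, -1.0]]
force: [-0.5, 0.4, 0.1]
opening: 1.001
```

```bash
cat > st.py <<'E'
from rig import bot
import numpy as np
s=bot.read_state();print(s["time_s"],np.round(s["position"],4),"F",np.round(s["force"],2),"M",np.round(s["moment"],3),"yaw",round(np.degrees(np.arctan2(s["tcp_rot"][1,1],s["tcp_rot"][0,1])),2),"j6",s["joint_positions"][5])
E
python3 st.py
python3 - <<'E'
from rig import imaging
import cv2
cv2.imwrite("pics/w6.png",imaging.capture("wrist")["img"])
E
```

```text
18.8 [0.4846 0.1191 0.1467] F [-0.53  0.39  0.11] M [-0.021  0.05  -0.022] yaw 82.7 j6 -81.74767103696256
```

View pics/w6.png

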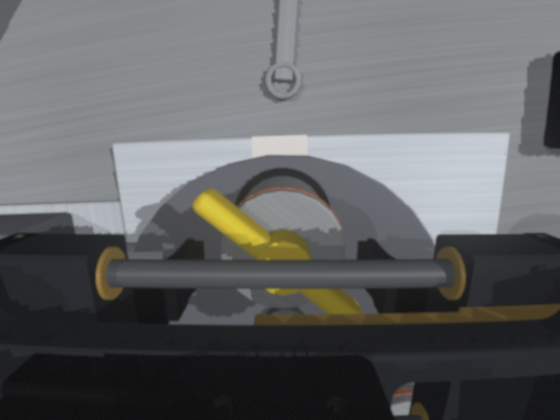

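Request:
send_rows:
  plan:
    - [[0,0,0,-1,-1],[0,0,0,-1,-1],[0,0,0,-1,-1],[0,0,0,-1,-1],[0,0,0,-1,-1],[0,0,0,-1,-1],[0,0,0,-1,-1]]

```text
time_s: 19.55
position: [0.4831, 0.1205, 0.1472]
tcp_rot: [[-0.674, 0.738, -0.002], [0.738, 0.674, 0.002], [0.002, -0.0, -1.0]]
force: [-2.6, 4.4, -0.8]
opening: 1.0
```

```bash
python3 st.py
python3 - <<'E'
from rig import imaging
import cv2
cv2.imwrite("pics/w7.png",imaging.capture("wrist")["img"])
E
```

```text
19.55 [0.4831 0.1205 0.1472] F [-2.64  4.39 -0.85] M [0.633 0.37  0.152] yaw 42.42 j6 -41.4428496003122
```

View pics/w7.png

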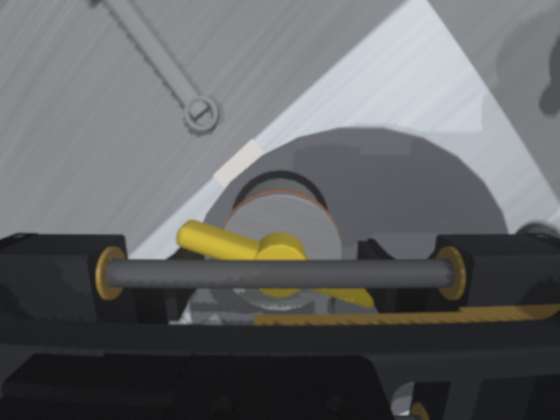

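Request:
send_rows:
  plan:
    - [[0,0,0,-1,-1],[0,0,0,-1,-1],[0,0,0,-1,-1],[0,0,0,-1,-1]]

```text
time_s: 20.0
position: [0.483, 0.1202, 0.1467]
tcp_rot: [[-0.336, 0.942, -0.002], [0.942, 0.336, 0.001], [0.002, -0.002, -1.0]]
force: [-2.3, 4.0, -2.8]
opening: 0.998
```

```bash
python3 st.py
```

```text
20.0 [0.483  0.1202 0.1467] F [-2.26  3.99 -2.81] M [0.598 0.388 0.139] yaw 19.61 j6 -18.623577168315553
```

Request:
send_rows:
  plan:
    - [[0,0,0,-0.5,-1],[0,0,0,-0.5,-1],[0,0,0,-0.5,-1]]

```text
time_s: 20.3
position: [0.4832, 0.1202, 0.1467]
tcp_rot: [[-0.193, 0.981, -0.002], [0.981, 0.193, 0.001], [0.001, -0.002, -1.0]]
force: [-1.6, 3.7, -1.9]
opening: 0.997
```

```bash
python3 st.py
```

```text
20.3 [0.4832 0.1202 0.1467] F [-1.63  3.66 -1.94] M [0.518 0.348 0.268] yaw 11.13 j6 -10.146046016705437
```

```bash
sed -i 's/$/ /; $s/$/;print("tau6",round(s["tau"][5],3))/' st.py; python3 st.py
```

```text
20.3 [0.4832 0.1202 0.1467] F [-1.63  3.66 -1.94] M [0.518 0.348 0.268] yaw 11.13 j6 -10.146046016705437
tau6 -0.11
```

Request:
send_rows:
  plan:
    - [[0,0,0,-0.5,-1],[0,0,0,-0.5,-1]]

```text
time_s: 20.5
position: [0.4834, 0.1201, 0.1467]
tcp_rot: [[-0.094, 0.996, -0.001], [0.996, 0.094, 0.001], [0.001, -0.001, -1.0]]
force: [-0.9, 3.1, -3.8]
opening: 1.001
```

```bash
python3 st.py
```

```text
20.5 [0.4834 0.1201 0.1467] F [-0.95  3.14 -3.8 ] M [0.495 0.31  0.187] yaw 5.4 j6 -4.4173845402507395
tau6 -0.11
```

Request:
send_rows:
  plan:
    - [[0,0,0,-0.5,-1],[0,0,0,-0.5,-1]]

```text
time_s: 20.7
position: [0.4835, 0.1199, 0.1468]
tcp_rot: [[0.006, 1.0, -0.001], [1.0, -0.006, 0.001], [0.001, -0.001, -1.0]]
force: [-0.7, 2.8, -3.8]
opening: 1.0
```

```bash
python3 st.py
```

```text
20.7 [0.4835 0.1199 0.1468] F [-0.67  2.81 -3.77] M [0.388 0.286 0.274] yaw -0.32 j6 1.3122696987004676
tau6 -0.11
```

Request:
send_rows:
  plan:
    - [[0,0,0,-0.5,-1],[0,0,0,-0.5,-1]]

```text
time_s: 20.9
position: [0.4836, 0.1198, 0.1468]
tcp_rot: [[0.105, 0.994, -0.001], [0.994, -0.105, 0.0], [0.0, -0.001, -1.0]]
force: [-1.1, 2.1, -2.6]
opening: 0.996
```

```bash
python3 st.py
```

```text
20.9 [0.4836 0.1198 0.1468] F [-1.11  2.15 -2.63] M [0.293 0.3   0.292] yaw -6.04 j6 7.0410688963977694
tau6 -0.109
```

Request:
send_rows:
  plan:
    - [[0,0,0,-0.5,-1],[0,0,0,-0.5,-1]]

```text
time_s: 21.1
position: [0.4836, 0.1197, 0.1468]
tcp_rot: [[0.204, 0.979, -0.001], [0.979, -0.204, 0.0], [0.0, -0.001, -1.0]]
force: [-1.4, 1.0, -3.3]
opening: 1.004
```

```bash
python3 st.py
```

```text
21.1 [0.4836 0.1197 0.1468] F [-1.38  0.97 -3.26] M [0.203 0.259 0.182] yaw -11.77 j6 12.771420229703129
tau6 -0.108
```

Request:
send_rows:
  plan:
    - [[0,0,0,-0.5,-1],[0,0,0,-0.5,-1]]

```text
time_s: 21.3
position: [0.4836, 0.1195, 0.1467]
tcp_rot: [[0.3, 0.954, -0.001], [0.954, -0.3, -0.0], [-0.0, -0.001, -1.0]]
force: [-1.7, 1.6, -3.2]
opening: 1.004
```

```bash
python3 st.py
```

```text
21.3 [0.4836 0.1195 0.1467] F [-1.69  1.62 -3.22] M [0.104 0.188 0.143] yaw -17.48 j6 18.50129476156929
tau6 -0.107
```

Request:
send_rows:
  plan:
    - [[0,0,0,-0.5,-1],[0,0,0,-0.5,-1]]

```text
time_s: 21.5
position: [0.4836, 0.1194, 0.1467]
tcp_rot: [[0.394, 0.919, -0.001], [0.919, -0.394, -0.0], [-0.001, -0.001, -1.0]]
force: [-1.2, -0.2, -4.4]
opening: 0.997
```

```bash
python3 st.py
```

```text
21.5 [0.4836 0.1194 0.1467] F [-1.19 -0.17 -4.41] M [-0.001  0.265  0.238] yaw -23.21 j6 24.229716457087168
tau6 -0.106
```

Request:
send_rows:
  plan:
    - [[0,0,0,-0.5,-1],[0,0,0,-0.5,-1]]

```text
time_s: 21.7
position: [0.4836, 0.1192, 0.1467]
tcp_rot: [[0.484, 0.875, -0.001], [0.875, -0.484, -0.001], [-0.001, -0.001, -1.0]]
force: [-1.8, 0.4, -3.0]
opening: 1.002
```

```bash
python3 st.py
```

```text
21.7 [0.4836 0.1192 0.1467] F [-1.85  0.42 -2.98] M [-0.073  0.327  0.246] yaw -28.93 j6 29.959149040919364
tau6 -0.105
```

Request:
send_rows:
  plan:
    - [[0,0,0,-0.5,-1],[0,0,0,-0.5,-1]]

```text
time_s: 21.9
position: [0.4834, 0.1191, 0.1466]
tcp_rot: [[0.569, 0.823, -0.001], [0.823, -0.569, -0.001], [-0.002, -0.001, -1.0]]
force: [-1.4, 0.4, -3.7]
opening: 1.002
```

```bash
python3 st.py;  python3 - <<'E'
from rig import imaging
import cv2
cv2.imwrite("pics/w8.png",imaging.capture("wrist")["img"])
E
```

```text
21.9 [0.4834 0.1191 0.1466] F [-1.36  0.39 -3.73] M [-0.103  0.295  0.197] yaw -34.65 j6 35.685211020887145
tau6 -0.104
```

View pics/w8.png

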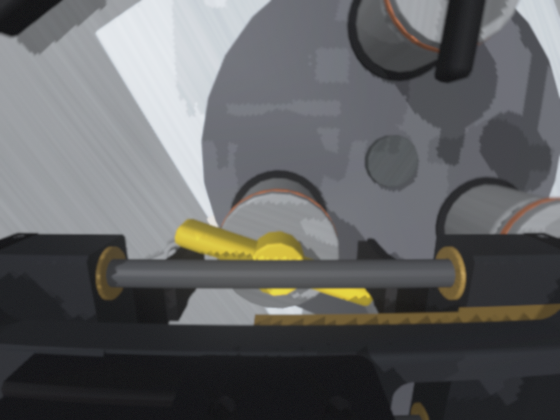

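Request:
send_rows:
  plan:
    - [[0,0,0,-0.5,-1],[0,0,0,-0.5,-1]]

```text
time_s: 22.15
position: [0.4833, 0.119, 0.1466]
tcp_rot: [[0.647, 0.762, -0.002], [0.762, -0.647, -0.001], [-0.002, -0.001, -1.0]]
force: [-2.4, -0.5, -3.3]
opening: 0.998
```

```bash
python3 st.py
```

```text
22.15 [0.4833 0.119  0.1466] F [-2.42 -0.48 -3.29] M [-0.345  0.345  0.231] yaw -40.35 j6 41.39044176500367
tau6 -0.107
```

Request:
send_rows:
  plan:
    - [[0,0,0,-0.5,-1],[0,0,0,-0.5,-1]]

```text
time_s: 22.35
position: [0.4832, 0.1189, 0.1465]
tcp_rot: [[0.72, 0.694, -0.002], [0.694, -0.72, -0.001], [-0.002, -0.001, -1.0]]
force: [-1.5, -1.3, -3.9]
opening: 0.999
```

```bash
python3 st.py
```

```text
22.35 [0.4832 0.1189 0.1465] F [-1.54 -1.34 -3.85] M [-0.454  0.401  0.215] yaw -46.08 j6 47.1210397039578
tau6 -0.102
```

Request:
send_rows:
  plan:
    - [[0,0,0,-0.5,-1],[0,0,0,-0.5,-1]]

```text
time_s: 22.55
position: [0.483, 0.1189, 0.1464]
tcp_rot: [[0.786, 0.619, -0.003], [0.619, -0.786, -0.001], [-0.003, -0.0, -1.0]]
force: [-2.3, -1.1, -4.4]
opening: 0.999
```

```bash
python3 st.py
```

```text
22.55 [0.483  0.1189 0.1464] F [-2.26 -1.14 -4.42] M [-0.393  0.352  0.325] yaw -51.78 j6 52.83546706524603
tau6 -0.002
```

Request:
send_rows:
  plan:
    - [[0,0,0,-0.5,-1],[0,0,0,-0.5,-1]]

```text
time_s: 22.75
position: [0.4828, 0.1188, 0.1462]
tcp_rot: [[0.843, 0.538, -0.003], [0.538, -0.843, -0.002], [-0.003, -0.0, -1.0]]
force: [-2.3, -1.2, -6.2]
opening: 1.001
```

```bash
python3 st.py
```

```text
22.75 [0.4828 0.1188 0.1462] F [-2.34 -1.21 -6.22] M [-0.362  0.38   0.455] yaw -57.48 j6 58.54999370372699
tau6 0.088
```

Request:
send_rows:
  plan:
    - [[0,0,0,-0.3,-1]]

```text
time_s: 22.85
position: [0.4828, 0.1188, 0.1462]
tcp_rot: [[0.859, 0.512, -0.003], [0.512, -0.859, -0.002], [-0.004, -0.0, -1.0]]
force: [-2.1, -2.3, -6.4]
opening: 1.001
```

```bash
python3 st.py
```

```text
22.85 [0.4828 0.1188 0.1462] F [-2.13 -2.31 -6.35] M [-0.597  0.478  0.46 ] yaw -59.21 j6 60.27337120472418
tau6 0.303
```

Effort has doubled: Mz went from about 0.22 to 0.46 N·m, and the joint-6 torque rose with it. I'll back the fingers off the bar and go straight up.

Request:
send_rows:
  plan:
    - [[0,0,0,0.4,-1],[0,0,0,1,-1],[0,0,0,1,-1],[0,0,0,1,-1],[0,0,0,1,-1],[0,0,0,0,-1],[0,0,0.5,0,-1],[0,0,1,0,-1],[0,0,1,0,-1],[0,0,1,0,-1],[0,0,1,0,-1],[0,0,0.8,0,-1],[0,0,0,0,-1]]

```text
time_s: 24.15
position: [0.4871, 0.1196, 0.3098]
tcp_rot: [[0.563, 0.827, 0.011], [0.827, -0.563, 0.001], [0.007, 0.009, -1.0]]
force: [0.5, -0.1, 0.1]
opening: 0.999
```

Request:
send_rows:
  plan:
    - [[-0.3,-0.7,0,0,-1],[-0.3,-0.7,0,0,-1],[-0.3,-0.7,0,0,-1],[-0.3,-0.7,0,0,-1],[-0.2,-0.7,0,0,-1],[0,-0.7,0,0,-1],[0,-0.7,0,0,-1],[0,-0.7,0,0,-1],[0,-0.7,0,0,-1],[0,-0.7,0,0,-1],[0,-0.7,0,0,-1],[0,-0.7,0,0,-1],[0,-0.7,0,0,-1],[0,0,0,0,-1]]

```text
time_s: 25.55
position: [0.4425, -0.1557, 0.3048]
tcp_rot: [[0.565, 0.825, 0.0], [0.825, -0.565, -0.001], [-0.0, 0.001, -1.0]]
force: [-0.5, 0.1, -0.4]
opening: 0.999
```

```bash
python3 st.py
python3 - <<'E'
from rig import bot,imaging,mark_of
import cv2,numpy as np
for c in["top","scene"]:
  r=imaging.capture(c); cv2.imwrite(f"pics/{c}9.png",r["img"])
  for n in["lid_hub","bar_end","crank_knob","amber_vial_mid","fitting_mid","beaker_mid"]:print(c,n,[(np.round(q["at"],4).tolist(),round(q["conf"],2)) for q in mark_of(c,n)[:1]])
A=cv2.imread("pics/scene3.png",0);B=cv2.imread("pics/scene9.png",0)
for name,(x0,y0,x1,y1) in {"right base":(330,232,362,252),"left base":(272,248,304,266),"cap base":(286,204,316,220)}.items():
    m=cv2.matchTemplate(B[y0-6:y1+6,x0-6:x1+6],A[y0:y1,x0:x1],cv2.TM_CCOEFF_NORMED); print(name,cv2.minMaxLoc(m)[1::2])
E
```

```text
25.55 [ 0.4425 -0.1557  0.3048] F [-0.54  0.08 -0.43] M [-0.026  0.172 -0.026] yaw -34.38 j6 1.335416441213919
tau6 -0.137
top lid_hub [([0.4811, 0.1182, 0.1418], 0.57)]
top bar_end [([0.4686, 0.1754, 0.1373], 0.78)]
top crank_knob [([0.5391, -0.1636, 0.1325], 0.58)]
top amber_vial_mid [([0.6354, -0.0955, 0.0469], 0.52)]
top fitting_mid [([0.6212, -0.1718, 0.0359], 0.62)]
top beaker_mid [([0.4873, -0.441, 0.0469], 0.87)]
scene lid_hub [([0.4805, 0.1273, 0.1435], 0.8)]
scene bar_end [([0.4686, 0.1714, 0.1371], 0.71)]
scene crank_knob [([0.5352, -0.1586, 0.1341], 0.55)]
scene amber_vial_mid [([0.6334, -0.1025, 0.0461], 0.86)]
scene fitting_mid [([0.6249, -0.1672, 0.0375], 0.49)]
scene beaker_mid [([0.4864, -0.4368, 0.0471], 0.79)]
right base (0.9928579330444336, (6, 6))
left base (0.9917021989822388, (6, 6))
cap base (0.9819144010543823, (6, 6))
```

View pics/scene9.png

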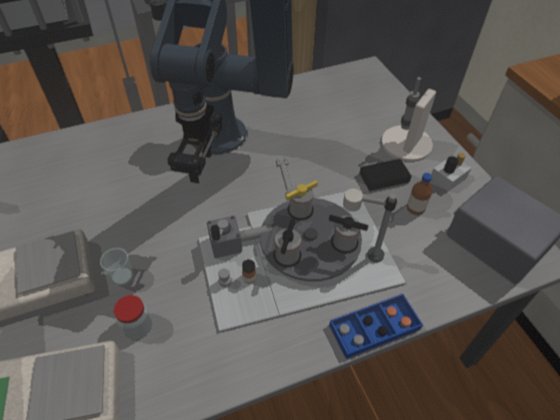

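The vessel is at the capping place and the carousel hasn't moved. The bar lies at about 103°, as expected, and the bystanders are in place. Handing in.

```bash
python3 -c "
from rig import bot
print(bot.hand_in())"
```

```text
the job is handed in; nothing more can be done
None
```

The job is handed in: the yellow-barred vessel stands at the capping place with its lid snug. The robot clock stood at about 25.6 s at the last reading, against the 72 s limit.

**Crank:** I held the knob and turned it two full turns clockwise. The knob came back to about its starting angle. Its mark reads within about 3 mm of the start, which is inside the camera error. The vessel bases matched the starting picture to about 0.2 px, roughly 0.5 mm. One match was off by 0.6 px, on the vessel now under the check head. The bases hadn't moved in the last picture, after capping.

**Lid:** I pushed both arms of the bar with the open fingers and turned the lid about 2 rad. The wrist moment averaged about 0.22 N·m while running free, with noise of about 0.05. It rose to 0.46 N·m at the stop, which puts the lid at about 0.2 rad past contact. The joint-6 torque also rose from the same point. I backed off without touching the bar again. It then lay at about 103°, against an expected 101°, so it did not slip back.

**Checks that disagreed:**
- **Lid hub height:** the network still put the lid hub at about 142–143 mm, while a closed lid should read 138 mm. The bar ends read 137 mm, so I relied on the torque and angle readings.
- **Hub position:** the two cameras differed by about 9 mm in y on the last look.

The amber vial, fitting and beaker measured unmoved within network error. The other bystanders looked unmoved in the last picture, but I did not measure them again. The gripper finished open and clear of everything.

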